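# Stock photo: lean the backing board, show the notched plate

## Task

For a stock photo, take the white backing board out of its slotted stand and lean it, lower edge on the bench and sloping back about 20 degrees from upright, against the middle of the low taped carton's front (the side facing the robot), and let go. Then pick up the plate with a notch cut in one corner and finish still holding it in the air: level, label up, between 5 cm above the bench and the board's top, its notched frosted end pointing straight at the middle of the board, about 5 cm from it, touching nothing but the gripper. Leave everything else where it lies, including the plate without a notch.

Things in the scene. Friction and masses are not known exactly. Their poses are not given: they have to be found in the camera images.
- carton: low brown taped carton, fixed to the bench, 150 (its x) by 200 (its y) by 80 high. Its origin is the centre of its underside; its front face lies 75 before the origin on its -x side and faces the robot, turned by up to about 17 degrees; z up.
- holder: pale wooden slotted stand, fixed, 70 (its x) by 160 (its y) by 40 high, with a slot 13 wide and 30 deep (slot floor 10 above the bench) along its y. Its origin is the centre of its underside; z up.
- board: white backing board, rigid, loose, 10 thick (its x) by 140 wide (its y) by 150 high (its z), about 0.2 kg, both faces alike; it starts upright on the floor of the stand's slot, so its top edge is 160 above the bench. Its origin is the centre of its lower edge face, z points to its upper edge.
- plate: notched plate, clear, 140 (x) by 50 (y) by 8 thick, 70 g, loose, flat on the bench, label up, any yaw, in either of two places (the other plate has the other). Last 40 at its +x end frosted white, small paper label on its upper (+z) face; the corner at +x, -y has a square notch 14 by 14 (right corner when the frosted end points away from you). Origin: centre of underside, z up.
- plate_tip (a point): middle of the frosted end edge of the notched plate (70 along +x from its origin, 4 above its underside)
- plate_tail (a point): middle of the clear end edge of the notched plate (70 along -x from its origin, 4 above its underside)
- blank: clear plate of the same size, frosted end and label, but with all four corners whole; not to be moved. Its origin is the centre of its underside, x to its frosted end.
- tape_roll: brown tape roll lying flat, 100 across, 48 high. Its origin is the centre of its underside; not to be moved.
- small_box: small white box 60 by 90 by 40 high. Its origin is the centre of its underside; not to be moved.
- screwdriver: screwdriver lying on the bench, about 200 long along its x; not to be moved.
- jar: glass jar with a steel cap, 60 across, 75 high. Its origin is the centre of its underside; not to be moved.
- metal_box: steel junction box 75 by 50 by 38 high. Its origin is the centre of its underside; not to be moved.
Things that resemble listed ones, but are neither listed nor needed, are in the scene too. What is shaped like the plate but black is not meant. Of the things shaped like the board, the white one is meant.

How it is judged:
By the outcome, as a careful person would: the job done as asked, in the order asked, and still so for the second after the job is handed in, while the arm keeps its last pose, push and grip.
It also fails if it takes over 58 s, if anything falls off the work surface, if the arm or the gripper's body presses on something with over 40 N, if the wrist force passes 120 N, or if a joint passes its speed limit or range.

## Robot

A 6-joint arm with a two-finger parallel gripper is mounted at the origin on the work surface. World frame = base frame: x ahead of the robot, y to its left, z up, the work surface at z = 0. Lengths are in m, angles in rad, forces in N, time in s.
With the tool pointing down it reaches from about 0.25 to 0.775 m from the base axis. Payload 4 kg.
Tool frame: the origin (TCP) lies at the very end of the fingers, on their centre line; the grasp point (between the pads) lies 19 mm behind it; z points along the fingers, y is the direction in which the jaws open and shut (so a half turn about z gives the same grasp; the last joint's range is limited). The gripper opens to 94 mm and grips with 3 to 60 N. Pads are 16 mm wide; open, the fingers measure 119 mm over their backs; the gripper's body (75 mm by 177 mm) begins 78 mm behind the grasp point.
Start: joints at [-1.439, 0.087, 1.371, -0, 1.684, -0.103], TCP at [0.128, -0.535, 0.206] pointing down, gripper open.
Joint ranges: [-3.1, 3.1], [-0.76, 2.03], [0.27, 2.55], [-1.08, 4.22], [0.17, 2.65], [-2.57, 2.57]. Speed limits (rad/s): [2.79, 2.79, 3.14, 3.14, 3.14, 3.14].

## Interface

Orientations are given as a rotation vector (axis times angle).
In Python, from station import arm, vision gives the robot as it stands.
- The arm moves only by the tool play_rows, never from a script. Its argument "targets" is text: rows parted by semicolons, each of 7 numbers parted by spaces: the shift along the tool's x, y, z in m, then the turn, a rotation vector about the tool's x, y, z in rad, then the gripper's target within -1 to 1 (shut at 1, half-way at 0, fully open at -1). In form: tx ty tz wx wy wz jaw; .... A call has 1 to 10 rows; each row is the pose to reach, as a shift and turn from the pose commanded when the call began, along the tool's axes at that moment; what a row does not reach only later rows make up. A row lasts 1/12 s, in which the tool goes at most 41.7 mm and 7.16 degrees, less where a joint would pass 70% of its speed; a pose out of reach is approached as far as the arm can. A call with a gripper value outside its range is refused whole. The fingers move at their own pace and stop on an object; "grip_force" is the grip in N (left out, the last holds). Time passes only in rows, so rows that repeat a pose let the fingers close. It gives the time, the measured TCP pose, the force and the opening at its end, in the units of the state.
- arm.state(): the state, without advancing time (a new reading comes with each control period).
- vision.snapshot(name): name is "side" or "top" or "wrist"; returns (picture, depth): 384x512x3 uint8, red, green, blue; 384x512 float32, m along the optical axis (not along the pixel's ray), 0 where there is no reading.
- vision.get_calibration(name): a dict with "fx", "fy", "cx", "cy" (pixels), "R" (3x3) and "t" (3): a world point X has camera coordinates R X + t; the wrist camera has in their place "tool_from_camera" (4x4, takes a point from camera to tool coordinates, whose origin is the TCP and whose axes are the flange's). Camera axes: x right, y down, z forward; pixel columns grow to the right and rows downward; lengths in m; the calibration is good to about 2 mm. A picture is of the moment at which its call begins: read the wrist's pose just before it. get_calibration takes no time and is no camera call.
- arm.finish_job(): hands the job in, once; it reports no verdict.
The state is a dict: "clock": time; "q": joint angles; "joint_vel": joint speeds; "joint_efforts": joint torques, N m; "ee_pos": TCP position; "tcp_rot": TCP orientation; "ft_force": force on the tool from outside, world axes, zero at the start; "wrist_torque": the same for the moment, N m; "gripper_width": finger opening in m.
Only numpy, scipy, OpenCV 4.12 (cv2) and the standard library are available. Lean on these libraries where they do the work, as an engineer would, in place of code of your own. Each camera call takes 0.05 s, during which the arm holds its last target.

## Working session

There is one attempt and no reset: what is moved stays moved. The work goes in short steps, Python scripts to look and compute and a tool call to move; the robot and the scene stay as the last step left them, time stands still between calls to the robot, and variables do not carry over. Pictures are saved under pics/ and viewed, and the job is handed in when it is done.

Besides the shell and the picture viewer there is one more tool, called after ">>>" as name(argument=value, ...) on one line, values as JSON. play_rows: Moves the arm, as the interface text tells. Its arguments: {"type":"object","properties":{"targets":{"type":"string"},"grip_force":{"type":"number"}},"required":["targets"]}

```bash
ls; mkdir -p pics; python3 - <<'E'
from station import arm, vision
import cv2,numpy as np
print(arm.state())
for n in ["side","top"]:
    p,d=vision.snapshot(n); np.savez(f'{n}0.npz',p=p,d=d)
    cv2.imwrite(f'pics/{n}0.png',cv2.resize(p[:,:,::-1],(800,600),interpolation=cv2.INTER_CUBIC)); print(n,vision.get_calibration(n))
print(vision.get_calibration("wrist"))
E
```

```text
pics
{'clock': 0.0, 'q': array([-1.43912442e+00,  8.79616073e-02,  1.37221462e+00, -1.47825188e-05,
        1.68359996e+00, -1.03111871e-01]), 'joint_vel': array([-4.98447470e-06, -2.38208065e-04, -9.57130625e-05, -4.63947305e-04,
        8.25972728e-04, -2.08560167e-03]), 'joint_efforts': array([ 9.33722076e-04, -3.40181887e+01, -3.02425790e+01,  7.18005351e-02,
        3.29908356e-02, -1.56008773e-04]), 'ee_pos': array([ 0.12786116, -0.53437869,  0.20432068]), 'tcp_rot': array([-3.11780281e+00, -3.67692761e-01,  7.20003238e-05]), 'ft_force': array([-0.6273871 , -0.59174902,  0.42965029]), 'wrist_torque': array([ 0.01276455, -0.02904562, -0.0098547 ]), 'gripper_width': 0.09392715037132873}
side {'fx': 493.4325008817336, 'fy': 493.4325008817336, 'cx': 248.1015378149966, 'cy': 186.58771098514586, 'R': array([[-0.99427165, -0.10657802,  0.00806242],
       [-0.08476252,  0.74030349, -0.66690783],
       [ 0.06510908, -0.66377095, -0.7450966 ]]), 't': array([0.53870595, 0.08620915, 1.5550736 ])}
top {'fx': 384.0373215011967, 'fy': 384.0373215011967, 'cx': 257.9478989624552, 'cy': 189.938055794017, 'R': array([[-0.00209614, -0.999943  , -0.01046931],
       [-0.98183859,  0.00404407, -0.18967508],
       [ 0.18970661,  0.00988159, -0.9817911 ]]), 't': array([-0.01367357,  0.54367547,  1.02997457])}
{'fx': 339.754397344272, 'fy': 339.754397344272, 'cx': 262.3610096192867, 'cy': 187.05722480117902, 'tool_from_camera': array([[ 5.13261619e-04, -9.69699069e-01, -2.44301968e-01,
         7.09761472e-02],
       [ 9.99999363e-01,  2.52102407e-04,  1.10026876e-03,
        -2.54035016e-04],
       [-1.00534048e-03, -2.44302377e-01,  9.69698581e-01,
        -1.79222814e-01],
       [ 0.00000000e+00,  0.00000000e+00,  0.00000000e+00,
         1.00000000e+00]])}
```

View pics/top0.png

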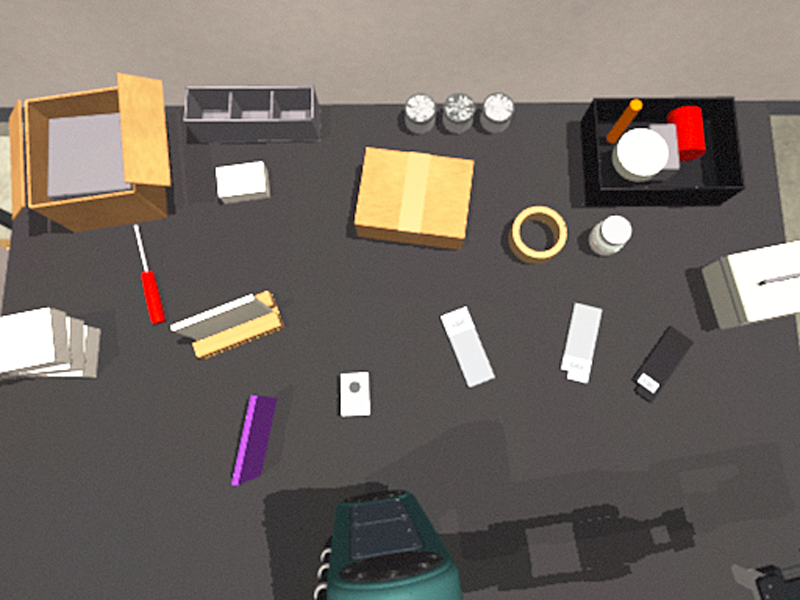

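View pics/side0.png

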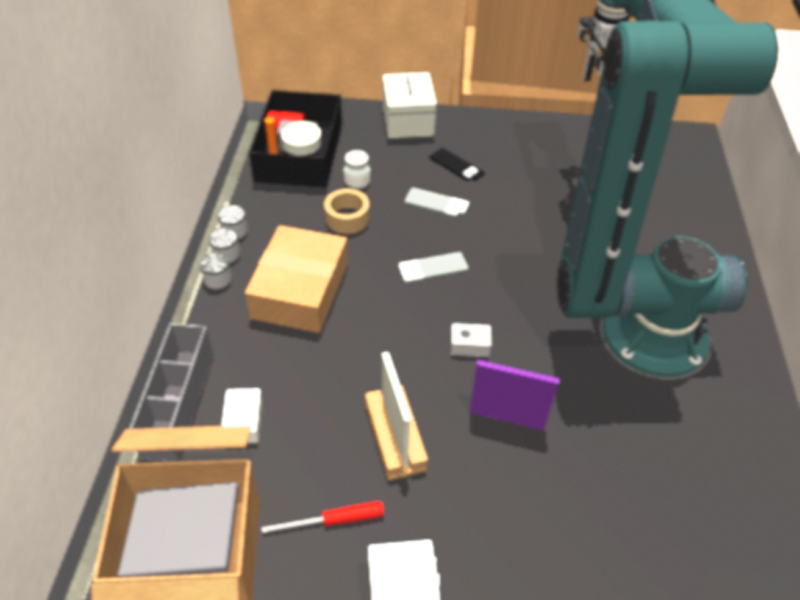

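```bash
cat > h.py <<'E'
import numpy as np,cv2
from scipy.spatial.transform import Rotation as Rn
from station import arm, vision
def world(n,d,cal=None,pose=None):
    c=cal or vision.get_calibration(n)
    h,w=d.shape; u,v=np.meshgrid(np.arange(w),np.arange(h))
    P=np.stack([(u-c['cx'])/c['fx']*d,(v-c['cy'])/c['fy']*d,d],-1)
    if n=='wrist':
        T=c['tool_from_camera']; P=P@T[:3,:3].T+T[:3,3]
        return P@Rn.from_rotvec(pose[1]).as_matrix().T+pose[0]
    return (P-c['t'])@c['R']
def proj(n,X,pose=None):
    c=vision.get_calibration(n); X=np.atleast_2d(X)
    if n=='wrist':
        X=(X-pose[0])@Rn.from_rotvec(pose[1]).as_matrix(); T=c['tool_from_camera']
        P=(X-T[:3,3])@T[:3,:3]
    else: P=X@c['R'].T+c['t']
    return np.stack([P[:,0]/P[:,2]*c['fx']+c['cx'],P[:,1]/P[:,2]*c['fy']+c['cy']],-1)
def ray(n,uv,z):
    c=vision.get_calibration(n); R=c['R'];t=c['t']
    o=-R.T@t; d=R.T@np.array([(uv[0]-c['cx'])/c['fx'],(uv[1]-c['cy'])/c['fy'],1])
    return o+d*(z-o[2])/d[2]
E
python3 - <<'E'
from h import *
for n in ['top','side']:
    f=np.load(n+'0.npz');W=world(n,f['d']);np.save(n+'W.npy',W)
    ok=(f['d']>0)&(abs(W[...,2])<.01)&(W[...,0]>.2)&(W[...,0]<.6); print(n,np.median(W[...,2][ok]),ok.sum(),W[...,2][ok].std())
p=np.load('top0.npz')['p']
a=p[185:260,270:450]; cv2.imwrite('pics/plates.png',cv2.resize(a[:,:,::-1],None,fx=4.4,fy=4.4,interpolation=cv2.INTER_CUBIC))
a=p[80:240,90:320]; cv2.imwrite('pics/bc.png',cv2.resize(a[:,:,::-1],None,fx=3.4,fy=3.4,interpolation=cv2.INTER_CUBIC))
W=np.load('topW.npy')
# carton top
def rect(zlo,zhi,x0,x1,y0,y1):
    m=(W[...,2]>zlo)&(W[...,2]<zhi)&(W[...,0]>x0)&(W[...,0]<x1)&(W[...,1]>y0)&(W[...,1]<y1)
    pts=W[m][:,:2].astype(np.float32); print(len(pts),W[m][:,2].mean(),cv2.minAreaRect(pts*1000)); return m
c=ray('top',(415*.64,195*.64),.08); print(c)
rect(.07,.09,c[0]-.15,c[0]+.15,c[1]-.17,c[1]+.17)
c=ray('top',(235*.64,325*.64),.04); print(c)
rect(.03,.05,c[0]-.1,c[0]+.1,c[1]-.1,c[1]+.1)
rect(.145,.175,c[0]-.15,c[0]+.15,c[1]-.15,c[1]+.15)
rect(.05,.175,c[0]-.15,c[0]+.15,c[1]-.15,c[1]+.15)
for uv in [(467,347),(581,343)]:
    c=ray('top',np.array(uv)*.64,.008);print(c)
    rect(.004,.015,c[0]-.1,c[0]+.1,c[1]-.07,c[1]+.07)
E
```

```text
top -0.0005534012482931496 63457 0.0025427876972258226
side -0.000267465077451784 34799 0.003003047050316714
[ 0.72621815 -0.03773084  0.08      ]
3576 0.07956325211654468 ((735.5265502929688, -34.379005432128906), (200.0156707763672, 153.3175506591797), 81.98258972167969)
[0.49510431 0.28943227 0.04      ]
744 0.03901722023116381 ((499.32177734375, 296.2029113769531), (71.25534057617188, 160.75900268554688), 22.350120544433594)
331 0.1563576098220412 ((434.0946044921875, 290.0765380859375), (182.78369140625, 133.07373046875), 3.4930193424224854)
899 0.12087295158573456 ((434.47222900390625, 289.8284912109375), (183.21798706054688, 133.9226837158203), 3.2982137203216553)
[ 0.45722903 -0.13276978  0.008     ]
853 0.007488213961535606 ((458.5726318359375, -136.20306396484375), (132.76272583007812, 198.9924774169922), 85.69987487792969)
[ 0.46394573 -0.34297132  0.008     ]
835 0.007593720199457042 ((465.9931945800781, -343.4951171875), (193.78594970703125, 137.25341796875), 0.45396316051483154)
```

View pics/plates.png

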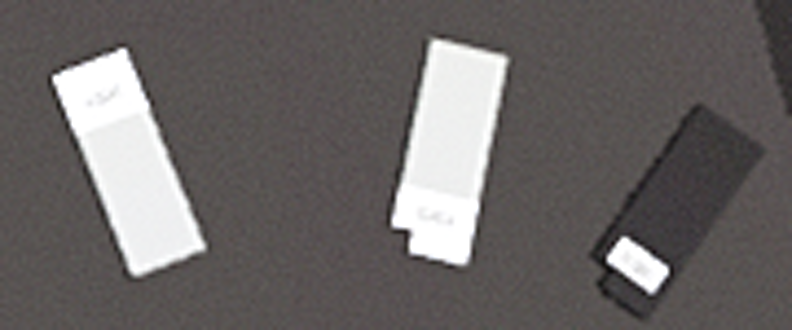

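View pics/bc.png

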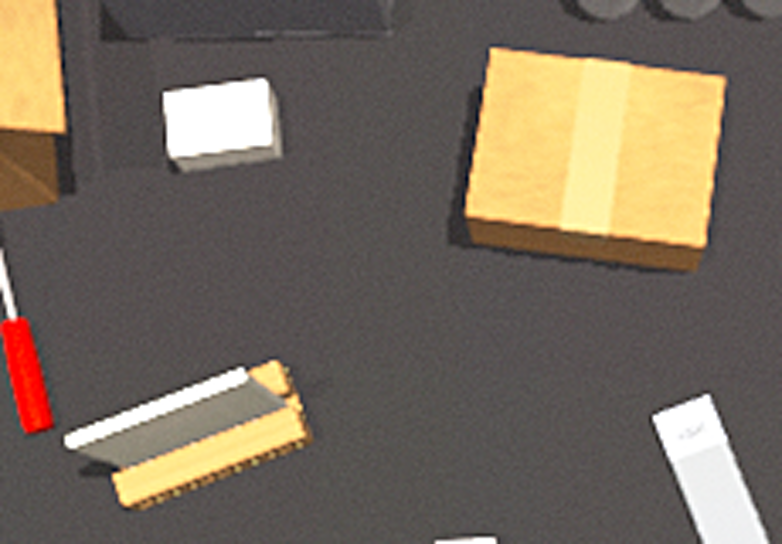

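```bash
python3 - <<'E'
from h import *
f=np.load('top0.npz');p=f['p'].astype(int);W=np.load('topW.npy')
# white mask board top (near tool), hsv
hsv=cv2.cvtColor(f['p'],cv2.COLOR_RGB2HSV)
def poly(m,z):
    uv=np.argwhere(m)[:,::-1]; P=np.array([ray('top',q,z) for q in uv])[:,:2].astype(np.float32)*1000
    print(len(uv),z,cv2.minAreaRect(P), P.mean(0)); return P
u0=np.zeros(hsv.shape[:2],bool)
def box(x0,x1,y0,y1): m=u0.copy(); m[int(y0*.64):int(y1*.64),int(x0*.64):int(x1*.64)]=1; return m
v=hsv[...,2]; s=hsv[...,1]
m=box(160,275,285,345)&(v>200)&(s<40); poly(m,.16)
m=box(160,275,285,345)&(v>170)&(s<40); poly(m,.16)
for b in [(430,505,295,395),(550,615,295,390)]:
    m=box(*b)&(v>140)&(s<60); P=poly(m,.008)
    m=box(*b)&(v>243)&(s<60); P=poly(m,.008)
print(v[int(345*.64),int(467*.64)], v[int(315*.64),int(457*.64)],v[130:135,10])
# holder by colour
m=box(160,300,285,365)&(s>60)&(v>100); 
m2=m&(abs(W[...,2]-.04)<.006); P=W[m2][:,:2].astype(np.float32)*1000; print('holder',len(P),cv2.minAreaRect(P))
m=box(340,480,140,255)&(s>60); m2=m&(abs(W[...,2]-.08)<.006); P=W[m2][:,:2].astype(np.float32)*1000; print('carton',len(P),cv2.minAreaRect(P))
Ws=np.load('sideW.npy'); 
for w in(W,Ws):
  mm=(abs(w[...,2]-.08)<.008)&(abs(w[...,0]-.735)<.12)&(abs(w[...,1]+.034)<.14); P=w[mm][:,:2].astype(np.float32)*1000; print('carton',len(P),cv2.minAreaRect(P))
E
```

```text
257 0.16 ((499.05926513671875, 293.03076171875), (11.67357063293457, 140.8118133544922), 21.468341827392578) [499.0741  292.93494]
261 0.16 ((498.935791015625, 292.9828186035156), (11.852571487426758, 140.81114196777344), 21.509702682495117) [498.96243 292.9676 ]
904 0.008 ((459.7603759765625, -132.29193115234375), (143.29078674316406, 52.80924987792969), 20.844926834106445) [ 459.05658 -132.59096]
357 0.008 ((460.5162353515625, -132.52992248535156), (139.03387451171875, 51.448402404785156), 20.994646072387695) [ 483.632   -123.32167]
889 0.008 ((466.37713623046875, -341.9324645996094), (53.05857849121094, 142.96463012695312), 75.58141326904297) [ 466.8503 -342.7219]
324 0.008 ((465.20526123046875, -341.86431884765625), (50.93185806274414, 137.8974151611328), 75.3568344116211) [ 440.785   -337.92914]
240 255 [231 231 233 235 238]
holder 628 ((498.6112365722656, 295.9107666015625), (69.71884155273438, 160.75900268554688), 22.35011863708496)
carton 3539 ((735.5265502929688, -34.379005432128906), (200.0156707763672, 153.3175506591797), 81.98258972167969)
carton 3565 ((735.5265502929688, -34.379005432128906), (200.0156707763672, 153.3175506591797), 81.98258972167969)
carton 2232 ((731.4830322265625, -37.04864501953125), (208.38917541503906, 152.9783477783203), 81.67163848876953)
```

```bash
cat > plan.py <<'E'
import sys
from h import *
def Rt(psi,al=0):
    p=np.radians(psi); y=np.array([np.cos(p),np.sin(p),0]); z=np.array([0,0,-1.]); x=np.cross(y,z)
    R0=np.stack([x,y,z],1)
    return Rn.from_rotvec(x*np.radians(al)).as_matrix()@R0   # x tool = (-sin,cos)= object +y
def plan(pos,psi,al=0,base=None):
    s=arm.state() if base is None else base
    R=Rn.from_rotvec(s['tcp_rot']).as_matrix()
    t=R.T@(np.array(pos)-s['ee_pos']); w=Rn.from_matrix(R.T@Rt(psi,al)).as_rotvec()
    return t,w
if __name__=='__main__':
    a=[float(v) for v in sys.argv[1:]]
    t,w=plan(a[:3],a[3],a[4] if len(a)>4 else 0)
    print('%.4f %.4f %.4f %.4f %.4f %.4f'%(*t,*w)); 
    s=arm.state(); print(s['clock'],s['ee_pos'].round(4),s['q'].round(3),s['ft_force'].round(2))
E
python3 plan.py .42 -.1 .30 -20
```

```text
0.3852 -0.3547 -0.0948 -0.0017 -0.0011 -0.9869Traceback (most recent call last):
  File "plan.py", line 16, in <module>
    s=arm.state(); print(s['clock'],s['ee_pos'].round(4),s['q'].round(3),s['ft_force'].round(2))
ValueError: time passes only in moves, steps and waits
```

```bash
python3 - <<'E'
s=open('plan.py').read()
s=s.replace("t,w=plan(a[:3],a[3],a[4] if len(a)>4 else 0)","s=arm.state(); t,w=plan(a[:3],a[3],a[4] if len(a)>4 else 0,s)").replace("    s=arm.state(); print(s['clock']","    print(s['clock']")
open('plan.py','w').write(s)
E
cat plan.py|tail -6
```

```text
return t,w
if __name__=='__main__':
    a=[float(v) for v in sys.argv[1:]]
    s=arm.state(); t,w=plan(a[:3],a[3],a[4] if len(a)>4 else 0,s)
    print('%.4f %.4f %.4f %.4f %.4f %.4f'%(*t,*w)); 
    print(s['clock'],s['ee_pos'].round(4),s['q'].round(3),s['ft_force'].round(2))
```

>>> play_rows(targets="0.04 -0.035 -0.095 0 0 -0.1 -1;0.385 -0.355 -0.095 0 0 -0.987 -1;0.385 -0.355 -0.095 0 0 -0.987 -1;0.385 -0.355 -0.095 0 0 -0.987 -1;0.385 -0.355 -0.095 0 0 -0.987 -1;0.385 -0.355 -0.095 0 0 -0.987 -1;0.385 -0.355 -0.095 0 0 -0.987 -1;0.385 -0.355 -0.095 0 0 -0.987 -1;0.385 -0.355 -0.095 0 0 -0.987 -1;0.385 -0.355 -0.095 0 0 -0.987 -1")

```text
clock: 0.93
ee_pos: [0.3474, -0.2068, 0.2852]
tcp_rot: [2.573, 1.802, -0.0]
ft_force: [0.6, -0.8, -0.7]
gripper_width: 0.0941
```

```bash
python3 plan.py .47 .28 .27 21.8
```

```text
0.4994 -0.0512 0.0152 0.0000 0.0001 -0.7293
0.9333 [ 0.3474 -0.2068  0.2852] [-0.677 -0.241  1.521 -0.     1.862 -0.329] [ 0.64 -0.81 -0.75]
```

>>> play_rows(targets="0.5 -0.05 0.015 0 0 -0.729 -1;0.5 -0.05 0.015 0 0 -0.729 -1;0.5 -0.05 0.015 0 0 -0.729 -1;0.5 -0.05 0.015 0 0 -0.729 -1;0.5 -0.05 0.015 0 0 -0.729 -1;0.5 -0.05 0.015 0 0 -0.729 -1;0.5 -0.05 0.015 0 0 -0.729 -1;0.5 -0.05 0.015 0 0 -0.729 -1;0.5 -0.05 0.015 0 0 -0.729 -1;0.5 -0.05 0.015 0 0 -0.729 -1")

```text
clock: 1.77
ee_pos: [0.4495, 0.197, 0.2723]
tcp_rot: [-1.761, -2.601, 0.001]
ft_force: [1.1, -1.3, -0.6]
gripper_width: 0.0942
```

```bash
python3 plan.py .499 .293 .25 21.8
```

```text
0.0708 0.0817 0.0222 -0.0005 0.0003 0.0001
1.7667 [0.4495 0.197  0.2723] [ 0.298 -0.048  1.378 -0.     1.813 -0.083] [ 1.06 -1.29 -0.59]
```

>>> play_rows(targets="0.071 0.082 0.022 0 0 0 -1;0.071 0.082 0.022 0 0 0 -1;0.071 0.082 0.022 0 0 0 -1;0.071 0.082 0.022 0 0 0 -1;0.071 0.082 0.022 0 0 0 -1;0.071 0.082 0.022 0 0 0 -1")

```text
clock: 2.27
ee_pos: [0.4993, 0.2906, 0.2504]
tcp_rot: [-1.762, -2.601, 0.002]
ft_force: [-0.9, 0.1, 0.1]
gripper_width: 0.0939
```

```bash
cat > look.py <<'E'
import sys
from h import *
n=sys.argv[1]; s=arm.state()
p,d=vision.snapshot(n); np.savez(f'{n}_{sys.argv[2]}.npz',p=p,d=d,pos=s['ee_pos'],rot=s['tcp_rot'])
cv2.imwrite(f'pics/{n}_{sys.argv[2]}.png',cv2.resize(p[:,:,::-1],(800,600),interpolation=cv2.INTER_CUBIC))
print(s['clock'],s['ee_pos'].round(4),s['tcp_rot'].round(3),s['q'].round(3),s['gripper_width'])
E
python3 look.py wrist 1
```

```text
2.2667 [0.4993 0.2906 0.2504] [-1.762e+00 -2.601e+00  2.000e-03] [ 4.290e-01  1.470e-01  1.217e+00 -1.000e-03  1.779e+00  4.900e-02] 0.09388503106484283
```

View pics/wrist_1.png

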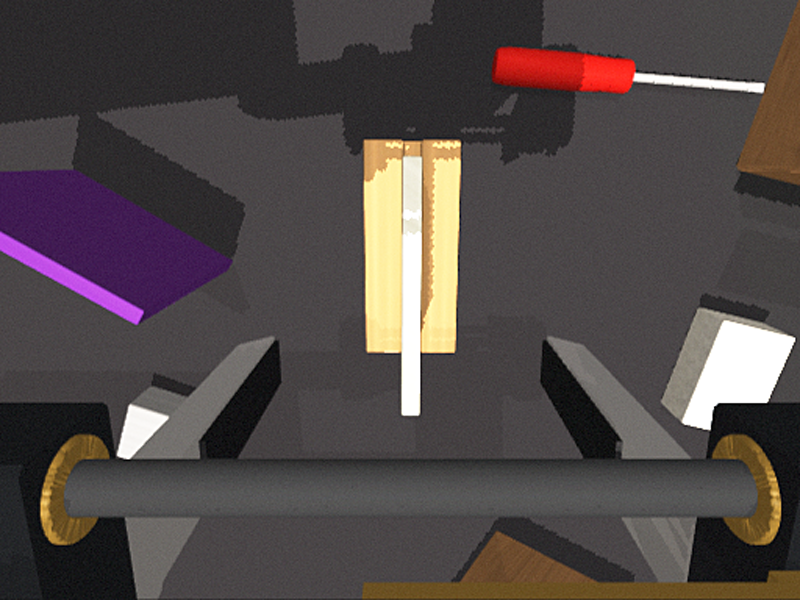

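```bash
python3 - <<'E'
from h import *
f=np.load('wrist_1.npz');W=world('wrist',f['d'],pose=(f['pos'],f['rot']))
m=(abs(W[...,2]-.16)<.006)&(abs(W[...,0]-.5)<.1)&(abs(W[...,1]-.29)<.1)
P=W[m]; print(m.sum(),P[:,2].mean(),cv2.minAreaRect(P[:,:2].astype(np.float32)*1000))
E
python3 plan.py .499 .293 .127 21.8
```

```text
2031 0.160058544448156 ((499.3136901855469, 292.61865234375), (10.017698287963867, 139.56887817382812), 21.44322395324707)
0.0027 0.0007 0.1242 0.0002 0.0004 -0.0013
2.3167 [0.4994 0.2903 0.2512] [ 0.429  0.145  1.217 -0.     1.779  0.049] [-0.21 -0.47  0.01]
```

>>> play_rows(targets="0.0026 0.001 0.03 0 0 0.005 -1;0.0026 0.001 0.06 0 0 0.005 -1;0.0026 0.001 0.09 0 0 0.005 -0.3;0.0026 0.001 0.11 0 0 0.005 0;0.0026 0.001 0.124 0 0 0.005 0;0.0026 0.001 0.124 0 0 0.005 0.3;0.0026 0.001 0.124 0 0 0.005 1;0.0026 0.001 0.124 0 0 0.005 1;0.0026 0.001 0.124 0 0 0.005 1;0.0026 0.001 0.124 0 0 0.005 1", grip_force=25)

```text
clock: 3.15
ee_pos: [0.5005, 0.2941, 0.1289]
tcp_rot: [1.768, 2.595, 0.005]
ft_force: [-0.1, 0.8, -0.3]
gripper_width: 0.0441
```

>>> play_rows(targets="0 0 0 0 0 0 1;0 0 0 0 0 0 1;0 0 0 0 0 0 1;0 0 0 0 0 0 1")

```text
clock: 3.48
ee_pos: [0.4995, 0.294, 0.1268]
tcp_rot: [1.768, 2.597, -0.0]
ft_force: [-0.2, 0.2, 0.7]
gripper_width: 0.0176
```

>>> play_rows(targets="0 0 0 0 0 0 1;0 0 0 0 0 0 1;0 0 0 0 0 0 1;0 0 0 0 0 0 1")

```text
clock: 3.82
ee_pos: [0.4995, 0.2939, 0.1267]
tcp_rot: [-1.768, -2.597, 0.0]
ft_force: [-0.1, 0.0, -0.5]
gripper_width: 0.0097
```

```bash
python3 plan.py .499 .293 .21 21.5
```

```text
-0.0007 -0.0008 -0.0833 -0.0001 0.0000 -0.0002
3.8167 [0.4995 0.2939 0.1267] [ 0.434  0.181  1.423 -0.     1.538  0.059] [-0.11  0.   -0.53]
```

>>> play_rows(targets="0 0 -0.02 0 0 0 1;0 0 -0.05 0 0 0 1;0 0 -0.08 0 0 0 1;0 0 -0.11 0 0 0 1;0 0 -0.11 0 0 0 1;0 0 -0.11 0 0 0 1")

```text
clock: 4.32
ee_pos: [0.5004, 0.2943, 0.2388]
tcp_rot: [1.767, 2.595, 0.006]
ft_force: [0.5, 0.2, -3.2]
gripper_width: 0.0095
```

```bash
python3 look.py wrist 2; python3 look.py side 2;python3 plan.py .56 .03 .27 -8
```

```text
4.3167 [0.5004 0.2943 0.2388] [1.767 2.595 0.006] [ 0.434  0.149  1.238 -0.     1.751  0.059] 0.009484331251424378
4.3667 [0.4994 0.2939 0.2363] [-1.768 -2.597  0.   ] [ 0.434  0.15   1.241 -0.     1.751  0.059] 0.010245871391130423
-0.2677 -0.0398 -0.0350 -0.0030 0.0011 0.5146
4.4167 [0.4989 0.2936 0.2347] [ 0.434  0.151  1.243 -0.     1.751  0.059] [ 0.17  0.02 -2.32]
```

View pics/side_2.png

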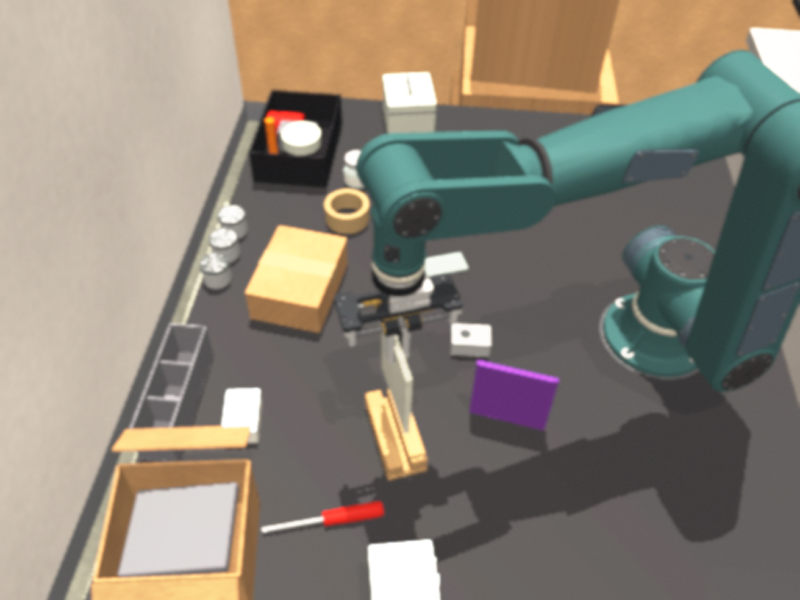

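View pics/wrist_2.png

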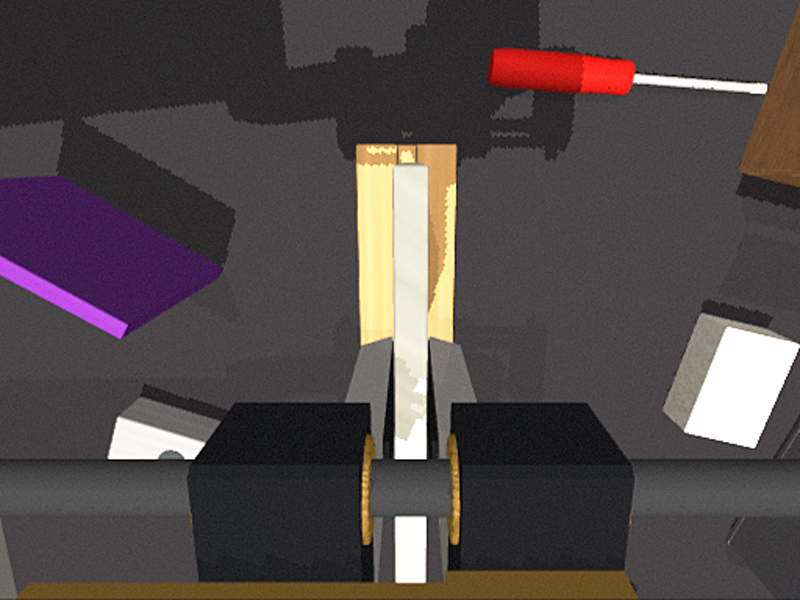

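>>> play_rows(targets="-0.268 -0.04 -0.035 0 0 0.515 1;-0.268 -0.04 -0.035 0 0 0.515 1;-0.268 -0.04 -0.035 0 0 0.515 1;-0.268 -0.04 -0.035 0 0 0.515 1;-0.268 -0.04 -0.035 0 0 0.515 1;-0.268 -0.04 -0.035 0 0 0.515 1;-0.268 -0.04 -0.035 0 0 0.515 1;-0.268 -0.04 -0.035 0 0 0.515 1;-0.268 -0.04 -0.035 0 0 0.515 1;-0.268 -0.04 -0.035 0 0 0.515 1")

```text
clock: 5.25
ee_pos: [0.5597, 0.0304, 0.2695]
tcp_rot: [-2.369, -2.059, 0.004]
ft_force: [-0.2, 0.5, -2.1]
gripper_width: 0.0098
```

```bash
python3 look.py wrist 3
```

```text
5.25 [0.5597 0.0304 0.2695] [-2.369 -2.059  0.004] [-4.700e-02  1.110e-01  1.219e+00  1.000e-03  1.816e+00  9.300e-02] 0.009808476429180335
```

View pics/wrist_3.png

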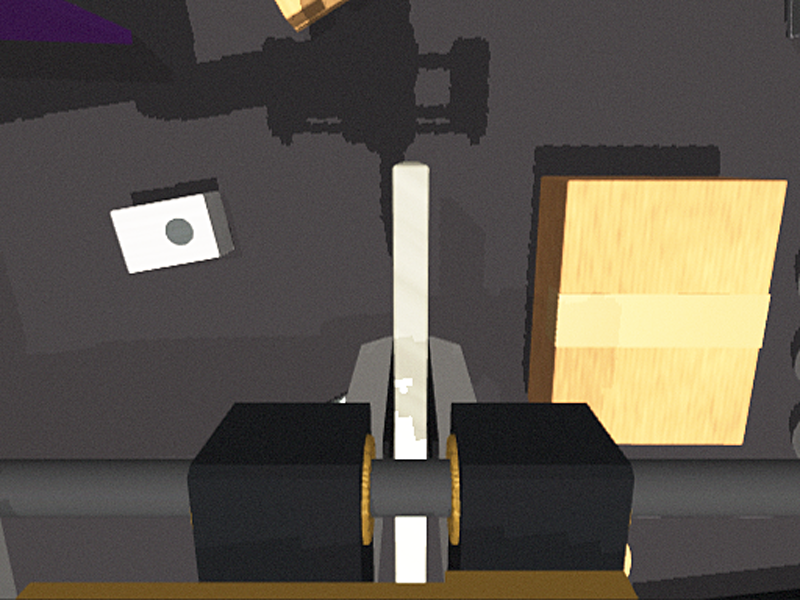

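```bash
python3 - <<'E'
from h import *
f=np.load('wrist_3.npz');W=world('wrist',f['d'],pose=(f['pos'],f['rot']))
m=(abs(W[...,2]-.08)<.006)&(W[...,0]>.62)&(abs(W[...,1]+.03)<.14)
P=W[m]; print(m.sum(),P[:,2].mean(),cv2.minAreaRect(P[:,:2].astype(np.float32)*1000))
# front edge line: per-row leftmost carton-top pixel
v,u=np.where(m); e=np.array([W[r,u[v==r].min()] for r in range(120,255) if (v==r).any()])[:,:2]
from numpy.polynomial import polynomial as pl
def fit(e):
    for k in range(3):
        a=np.polyfit(e[:,1],e[:,0],1); r=e[:,0]-np.polyval(a,e[:,1]); e=e[abs(r)<max(.0015,2*r.std())]
    return a,r.std(),len(e)
a,s,n=fit(e); print('wrist front: yaw',-np.degrees(np.arctan(a[0])) ,'x at y=-.024',np.polyval(a,-.024),s,n,e.min(0),e.max(0))
W=np.load('topW.npy')
m=(abs(W[...,2]-.08)<.006)&(abs(W[...,0]-.735)<.12)&(abs(W[...,1]+.034)<.14)
v,u=np.where(m); cols=np.unique(u)
e=np.array([W[v[u==c].max(),c] for c in cols])[:,:2]; e=e[3:-3]
print('top front',fit(e), np.polyval(fit(e)[0],-.024),-np.degrees(np.arctan(fit(e)[0][0])))
for sgn in [0]:
    e=np.array([W[v[u==c].min(),c] for c in cols])[:,:2]; e=e[3:-3]; print('back',fit(e),-np.degrees(np.arctan(fit(e)[0][0])),e[[0,-1]])
    rows=np.unique(v); 
    for g in (min,max):
        e=np.array([W[r,g(u[v==r])] for r in rows[8:-8]])[:,:2]; a=np.polyfit(e[:,0],e[:,1],1); print('side',np.degrees(np.arctan(a[0])),a,np.polyval(a,.735))
E
```

```text
21817 0.0802335478698724 ((733.240234375, -37.627845764160156), (200.16941833496094, 152.25152587890625), 81.86820983886719)
wrist front: yaw -8.106475330506 x at y=-.024 0.6591082988095941 0.00028754688808387935 135 [ 0.65013049 -0.08833626] [0.67213322 0.06664067]
top front (array([0.13834919, 0.66446397]), np.float64(0.0009203764761845556), 66) 0.6611435916004919 -7.876823263878088
back (array([0.14935314, 0.8142524 ]), np.float64(0.0012650372922010703), 65) -8.49451533771857 [[ 0.73578313  0.066361  ]
 [ 0.79428512 -0.13381675]]
side -6.870548518222853 [-0.12049178  0.15313111] 0.0645696527969767
side -8.046613256185154 [-0.14137055 -0.03008451] -0.13399187123367326
```

```bash
python3 plan.py .606 -.017 .17 -8.1 20
```

```text
-0.0411 0.0528 0.0998 0.3458 0.0002 0.0027
5.3 [0.5597 0.031  0.27  ] [-4.600e-02  1.100e-01  1.219e+00  1.000e-03  1.816e+00  9.300e-02] [ 0.19 -0.1  -1.15]
```

>>> play_rows(targets="-0.041 0.053 0.1 0.346 0 0.003 1;-0.041 0.053 0.1 0.346 0 0.003 1;-0.041 0.053 0.1 0.346 0 0.003 1;-0.041 0.053 0.1 0.346 0 0.003 1;-0.041 0.053 0.1 0.346 0 0.003 1;-0.041 0.053 0.1 0.346 0 0.003 1;-0.041 0.053 0.1 0.346 0 0.003 1")

```text
clock: 5.88
ee_pos: [0.6079, -0.0166, 0.1775]
tcp_rot: [-2.167, -1.882, 0.32]
ft_force: [0.2, 0.8, -0.8]
gripper_width: 0.0103
```

```bash
python3 look.py side 4; python3 plan.py .6505 -.0235 .1145 -8.1 20
```

```text
5.8833 [ 0.6079 -0.0166  0.1775] [-2.167 -1.882  0.32 ] [-0.124  0.494  0.956  0.006  2.028  0.019] 0.010302612758740008
-0.0007 0.0619 0.0473 0.0161 0.0003 0.0005
5.9333 [ 0.608  -0.0168  0.1794] [-0.124  0.491  0.956  0.006  2.028  0.019] [-0.15  0.1  -0.93]
```

View pics/side_4.png

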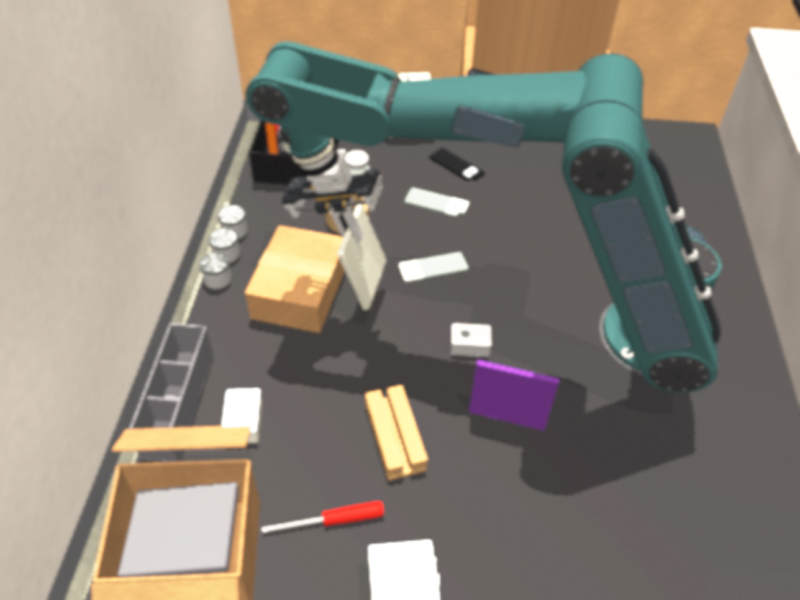

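>>> play_rows(targets="0 0.03 0.025 0.016 0 0 1;0 0.062 0.047 0.016 0 0 1;0 0.062 0.047 0.016 0 0 1;0 0.062 0.047 0.016 0 0 1;0 0.062 0.047 0.016 0 0 1;0 0.062 0.047 0.016 0 0 1")

```text
clock: 6.43
ee_pos: [0.6497, -0.0237, 0.1122]
tcp_rot: [-2.158, -1.871, 0.335]
ft_force: [0.2, 0.6, -2.1]
gripper_width: 0.0097
```

```bash
python3 look.py top 5; python3 plan.py .6654 -.0256 .1120 -8.1 20
```

```text
6.4333 [ 0.6497 -0.0237  0.1122] [-2.158 -1.871  0.335] [-0.126  0.63   0.888  0.006  1.977  0.017] 0.009695485162716242
0.0005 0.0148 -0.0061 -0.0057 0.0001 -0.0010
6.4833 [ 0.6495 -0.0238  0.1114] [-0.127  0.631  0.889  0.005  1.977  0.017] [-0.2  -0.07 -1.62]
```

View pics/top_5.png

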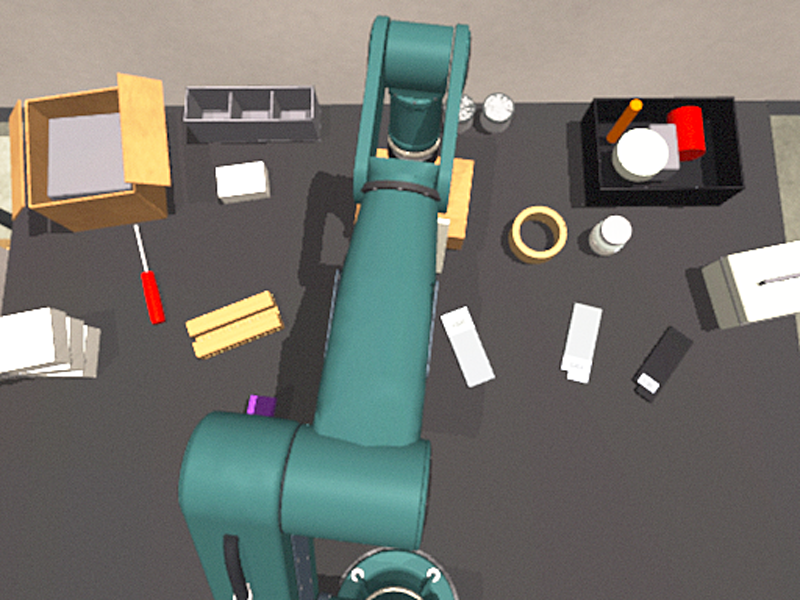

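>>> play_rows(targets="0 0.006 -0.003 -0.005 0 0 1;0.0005 0.012 -0.005 -0.005 0 0 1;0.0005 0.0145 -0.006 -0.005 0 0 1;0.0005 0.0145 -0.006 -0.005 0 0 1;0.0005 0.0145 -0.006 -0.005 0 0 1;0.0005 0.0145 -0.006 -0.005 0 0 1")

```text
clock: 6.98
ee_pos: [0.6639, -0.0257, 0.1078]
tcp_rot: [-2.155, -1.867, 0.34]
ft_force: [-5.4, 0.3, 5.2]
gripper_width: 0.0099
```

```bash
python3 look.py side 6; python3 plan.py .6654 -.0256 .1114 -8.1 20
```

```text
6.9833 [ 0.6639 -0.0257  0.1078] [-2.155 -1.867  0.34 ] [-0.127  0.673  0.832  0.006  1.996  0.017] 0.00993252687380494
0.0003 0.0001 -0.0039 -0.0103 -0.0000 -0.0015
7.0333 [ 0.6639 -0.0257  0.1078] [-0.127  0.673  0.833  0.006  1.996  0.017] [-5.44  0.21  5.32]
```

```bash
python3 - <<'E'
from h import *
p=np.load('side_6.npz')['p'][100:230,140:290]
cv2.imwrite('pics/s6z.png',cv2.resize(p[:,:,::-1],None,fx=4.5,fy=4.5,interpolation=cv2.INTER_CUBIC))
E
```

```text
(no output)
```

View pics/s6z.png

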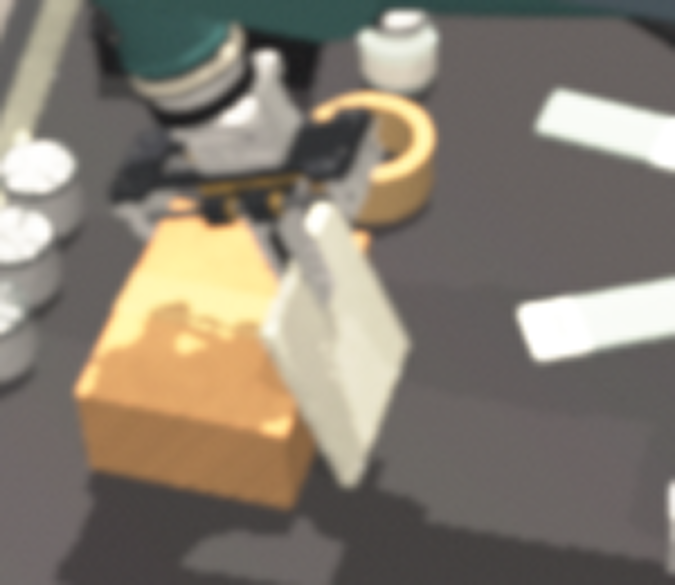

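>>> play_rows(targets="0 0 0 0 0 0 0.7;0 0 0 0 0 0 0.6;0 0 0 0 0 0 0.5;0 0 0 0 0 0 0.5")

```text
clock: 7.37
ee_pos: [0.6652, -0.0261, 0.1064]
tcp_rot: [-2.157, -1.868, 0.337]
ft_force: [-0.2, -0.7, 0.0]
gripper_width: 0.0233
```

```bash
python3 look.py side 7;  python3 - <<'E'
from h import *
f=np.load('side_7.npz');p=f['p'][100:230,140:290]
cv2.imwrite('pics/s7z.png',cv2.resize(p[:,:,::-1],None,fx=4.5,fy=4.5,interpolation=cv2.INTER_CUBIC))
E
```

```text
7.3667 [ 0.6652 -0.0261  0.1064] [-2.157 -1.868  0.337] [-0.127  0.674  0.833  0.005  1.991  0.018] 0.0232999177283926
```

View pics/s7z.png

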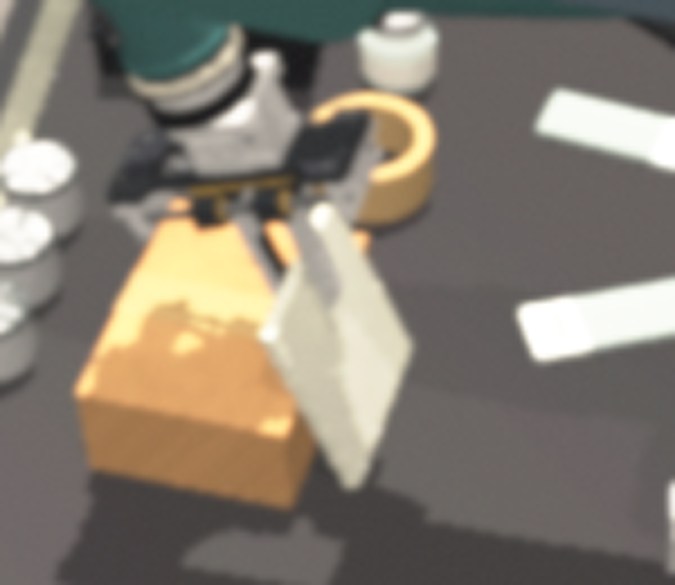

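>>> play_rows(targets="0 0 -0.01 0 0 0 0.5;0 0 -0.03 0 0 0 0.5;0 0 -0.06 0 0 0 0.5;0 0 -0.1 0 0 0 0.5;0 0 -0.12 0 0 0 0.5;0 0 -0.12 0 0 0 0.5")

```text
clock: 7.92
ee_pos: [0.7087, -0.0324, 0.2249]
tcp_rot: [-2.164, -1.874, 0.327]
ft_force: [-0.7, 0.2, 0.5]
gripper_width: 0.0234
```

```bash
python3 look.py side 8;  python3 - <<'E'
from h import *
f=np.load('side_8.npz');p=f['p'][100:230,140:290]
cv2.imwrite('pics/s8z.png',cv2.resize(p[:,:,::-1],None,fx=4.5,fy=4.5,interpolation=cv2.INTER_CUBIC))
E
python3 plan.py .50 -.16 .25 -45
```

```text
7.9167 [ 0.7087 -0.0324  0.2249] [-2.164 -1.874  0.327] [-0.128  0.807  0.384  0.006  2.296  0.019] 0.02340693859909854
-0.1562 -0.1859 0.0381 -0.3372 0.1127 0.6355
7.9667 [ 0.708  -0.0322  0.222 ] [-0.128  0.807  0.391  0.006  2.293  0.019] [ 0.3   0.06 -0.64]
```

View pics/s8z.png

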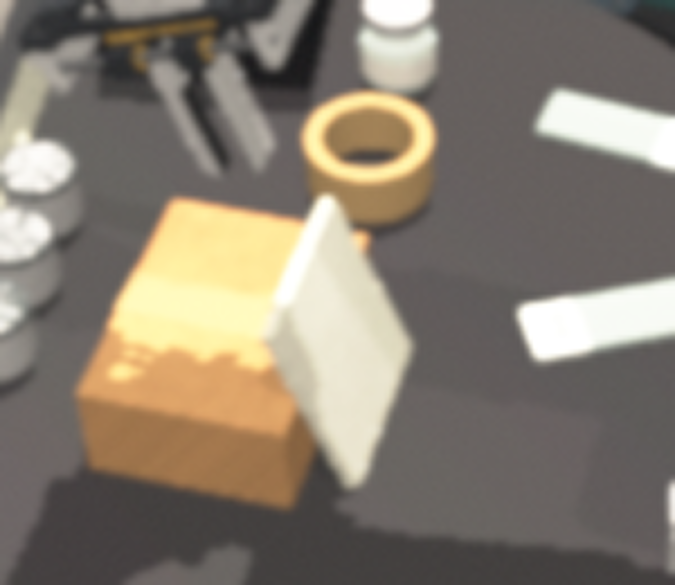

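>>> play_rows(targets="-0.03 -0.03 -0.03 -0.05 0.02 0.1 -1;-0.156 -0.186 0.038 -0.337 0.113 0.635 -1;-0.156 -0.186 0.038 -0.337 0.113 0.635 -1;-0.156 -0.186 0.038 -0.337 0.113 0.635 -1;-0.156 -0.186 0.038 -0.337 0.113 0.635 -1;-0.156 -0.186 0.038 -0.337 0.113 0.635 -1;-0.156 -0.186 0.038 -0.337 0.113 0.635 -1;-0.156 -0.186 0.038 -0.337 0.113 0.635 -1")

```text
clock: 8.63
ee_pos: [0.4926, -0.1603, 0.2474]
tcp_rot: [-2.901, -1.194, 0.014]
ft_force: [0.9, 0.5, 0.7]
gripper_width: 0.0734
```

```bash
python3 plan.py .466 -.342 .15 -104.5
```

```text
-0.1462 0.1111 0.0975 -0.0037 0.0101 1.0343
8.6333 [ 0.4926 -0.1603  0.2474] [-0.422  0.019  1.36  -0.003  1.773  0.367] [0.94 0.48 0.68]
```

>>> play_rows(targets="-0.146 0.111 0.097 -0.004 0.01 1.034 -1;-0.146 0.111 0.097 -0.004 0.01 1.034 -1;-0.146 0.111 0.097 -0.004 0.01 1.034 -1;-0.146 0.111 0.097 -0.004 0.01 1.034 -1;-0.146 0.111 0.097 -0.004 0.01 1.034 -1;-0.146 0.111 0.097 -0.004 0.01 1.034 -1;-0.146 0.111 0.097 -0.004 0.01 1.034 -1;-0.146 0.111 0.097 -0.004 0.01 1.034 -1;-0.146 0.111 0.097 -0.004 0.01 1.034 -1;-0.146 0.111 0.097 -0.004 0.01 1.034 -1")

```text
clock: 9.47
ee_pos: [0.473, -0.3404, 0.1494]
tcp_rot: [-3.115, 0.388, -0.0]
ft_force: [-0.5, -0.4, 0.5]
gripper_width: 0.094
```

```bash
python3 look.py top 9; python3 look.py wrist 9
python3 - <<'E'
from h import *
f=np.load('top_9.npz');W=world('top',f['d']); p=f['p']
cv2.imwrite('pics/t9z.png',cv2.resize(p[60:260,200:420,::-1],None,fx=3,fy=3,interpolation=cv2.INTER_CUBIC))
# board front face plane
F=np.array([.6592,-.0258]); ph=np.radians(-8.1); n=np.array([np.cos(ph),np.sin(ph)]); t=np.array([-n[1],n[0]])
for nm in ['top_9']:
    a=(W[...,:2]-F)@n; b=(W[...,:2]-F)@t
    m=(a>-.06)&(a<.03)&(abs(b)<.09)&(W[...,2]>.015)&(W[...,2]<.15)&~((a>-.003)&(W[...,2]<.085))
    P=np.stack([a[m],b[m],W[...,2][m]],1)
    mm=(P[:,2]<.125)
    A=np.c_[P[mm][:,1:],np.ones(mm.sum())]; c,r,_,_=np.linalg.lstsq(A,P[mm][:,0],rcond=None)
    print(len(P),'tilt',np.degrees(np.arctan(c[1])),'yaw dev',np.degrees(np.arctan(c[0])),'n at z0',c[2],'std',(A@c-P[mm][:,0]).std(),'b range',P[:,1].min(),P[:,1].max(),'zmax',P[:,2].max())
f=np.load('wrist_9.npz');W=world('wrist',f['d'],pose=(f['pos'],f['rot']))
m=(W[...,2]>.004)&(W[...,2]<.014)&(abs(W[...,0]-.466)<.1)&(abs(W[...,1]+.342)<.09)
P=W[m];print(len(P),P[:,2].mean(),cv2.minAreaRect(P[:,:2].astype(np.float32)*1000))
E
```

```text
9.4667 [ 0.473  -0.3404  0.1494] [-3.115  0.388 -0.   ] [-0.723  0.178  1.381  0.002  1.585  1.096] 0.09400566983552648
9.5167 [ 0.4731 -0.3404  0.1498] [-3.115e+00  3.850e-01 -1.000e-03] [-0.722  0.177  1.38   0.002  1.585  1.095] 0.09382931900531517
1649 tilt 21.580179321067128 yaw dev 0.05262249266454151 n at z0 -0.04064529194208616 std 0.0015101553431460873 b range -0.06646507455137567 0.08640481973413304 zmax 0.14711944657966053
7008 0.008123214123110921 ((464.48541259765625, -343.3376159667969), (50.168670654296875, 140.07725524902344), 75.28315734863281)
```

View pics/t9z.png

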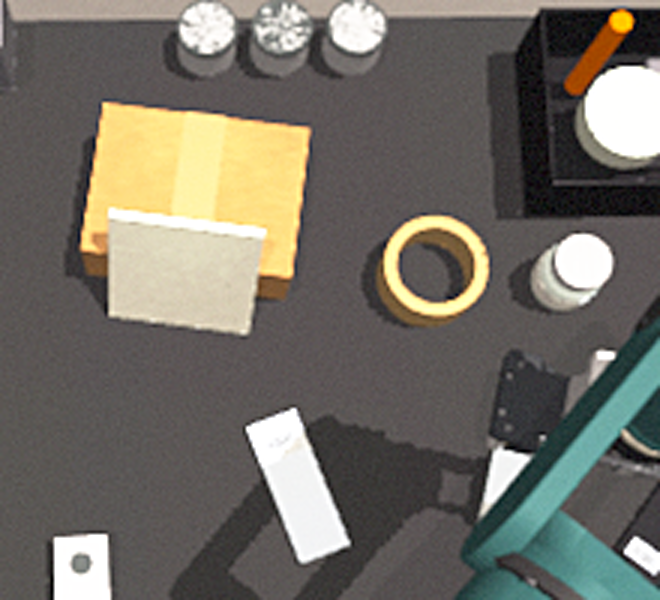

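View pics/wrist_9.png

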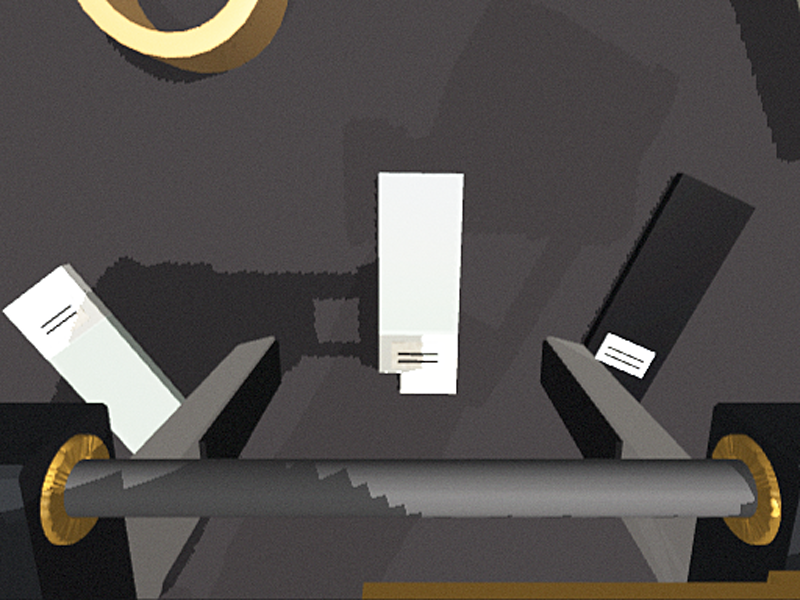

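```bash
python3 - <<'E'
from h import *
f=np.load('wrist_9.npz');W=world('wrist',f['d'],pose=(f['pos'],f['rot']));p=f['p']
c=np.array([.4645,-.3433]); psi=np.radians(-104.7); y=np.array([np.cos(psi),np.sin(psi)]); x=np.array([-y[1],y[0]])
a=(W[...,:2]-c)@x; b=(W[...,:2]-c)@y
m=(W[...,2]>.005)&(W[...,2]<.06)&(abs(a)<.03)&(abs(b)>.03)&(abs(b)<.12)
print(m.sum(), b[m].min() if m.any() else 0, b[m].max() if m.any() else 0)
# board corners
f=np.load('top_9.npz');W=world('top',f['d']);p=f['p']
hsv=cv2.cvtColor(p,cv2.COLOR_RGB2HSV)
m=(hsv[...,1]<45)&(hsv[...,2]>130); m[:,:230]=0;m[:,295:]=0;m[:125]=0;m[175:]=0
n_,l,st,ce=cv2.connectedComponentsWithStats(m.astype(np.uint8)); i=1+st[1:,4].argmax(); print(st[i],ce[i])
F=np.array([.6592,-.0258]); ph=np.radians(-8.1); n=np.array([np.cos(ph),np.sin(ph)]); t=np.array([-n[1],n[0]])
mm=(l==i); A=(W[...,:2]-F)@n; B=(W[...,:2]-F)@t; Z=W[...,2]
for z0 in np.arange(.01,.16,.015):
    k=mm&(abs(Z-z0)<.0075)
    if k.sum(): print(z0.round(3),k.sum(),'n',np.median(A[k]).round(4),'b',B[k].min().round(4),B[k].max().round(4),((B[k].min()+B[k].max())/2).round(4))
# carton front extent
k=(abs(Z-.08)<.005)&(A>-.005)&(A<.16)&(abs(B)<.13); print('carton b',B[k].min(),B[k].max())
E
python3 plan.py .4645 -.3433 .03 -104.7
```

```text
122 0.11124723494825056 0.11999656870935073
[ 236  129   53   43 1735] [260.43400576 149.93717579]
0.01 130 n -0.0362 b -0.0661 0.0717 0.0028
0.025 144 n -0.0306 b -0.0651 0.0718 0.0033
0.04 145 n -0.025 b -0.0662 0.0713 0.0026
0.055 176 n -0.0189 b -0.0652 0.0714 0.0031
0.07 160 n -0.0128 b -0.0663 0.0683 0.001
0.085 178 n -0.007 b -0.0697 0.0711 0.0007
0.1 176 n -0.001 b -0.0659 0.0681 0.0011
0.115 196 n 0.0049 b -0.0645 0.068 0.0017
0.13 184 n 0.0107 b -0.0665 0.0681 0.0008
0.145 195 n 0.0177 b -0.066 0.0712 0.0026
carton b -0.09773694580523093 0.10231564238839351
-0.0077 0.0052 0.1202 -0.0023 -0.0006 0.0106
9.5667 [ 0.4731 -0.3404  0.1502] [-0.722  0.177  1.38   0.002  1.585  1.094] [-0.19  0.24 -0.38]
```

>>> play_rows(targets="-0.0077 0.0052 0.03 -0.002 0 0.0106 -0.7;-0.0077 0.0052 0.06 -0.002 0 0.0106 -0.7;-0.0077 0.0052 0.09 -0.002 0 0.0106 -0.7;-0.0077 0.0052 0.115 -0.002 0 0.0106 -0.7;-0.0077 0.0052 0.12 -0.002 0 0.0106 -0.7;-0.0077 0.0052 0.12 -0.002 0 0.0106 -0.7")

```text
clock: 10.07
ee_pos: [0.4633, -0.3425, 0.0289]
tcp_rot: [-3.113, 0.403, 0.004]
ft_force: [-0.3, -0.5, -0.5]
gripper_width: 0.08
```

```bash
python3 plan.py .4645 -.3433 .003 -104.7
```

```text
0.0015 0.0005 0.0259 -0.0018 0.0027 -0.0009
10.0667 [ 0.4633 -0.3425  0.0289] [-0.735  0.246  1.548  0.     1.351  1.093] [-0.28 -0.53 -0.5 ]
```

>>> play_rows(targets="0.0015 0.0005 0.015 0 0.002 0 -0.7;0.0015 0.0005 0.025 0 0.002 0 -0.7;0.0015 0.0005 0.0255 0 0.002 0 -0.3;0.0015 0.0005 0.0255 0 0.002 0 0;0.0015 0.0005 0.0255 0 0.002 0 0.3;0.0015 0.0005 0.0255 0 0.002 0 0.3;0.0015 0.0005 0.0255 0 0.002 0 0.3", grip_force=25)

```text
clock: 10.65
ee_pos: [0.4666, -0.3455, 0.0075]
tcp_rot: [3.113, -0.405, 0.01]
ft_force: [0.1, 0.2, 0.1]
gripper_width: 0.0498
```

```bash
python3 plan.py .4645 -.3433 .003 -104.7
```

```text
-0.0027 -0.0016 0.0045 0.0016 -0.0063 -0.0020
10.65 [ 0.4666 -0.3455  0.0075] [-0.736  0.269  1.565  0.002  1.301  1.093] [0.09 0.24 0.11]
```

>>> play_rows(targets="0 0 0 0 0 0 0.3;0 0 0 0 0 0 0.3;0 0 0 0 0 0 0.3")

```text
clock: 10.9
ee_pos: [0.4681, -0.3433, 0.0105]
tcp_rot: [-3.114, 0.404, -0.013]
ft_force: [-1.3, 9.0, 15.0]
gripper_width: 0.0361
```

```bash
python3 plan.py .4645 -.3433 .003 -104.7
```

```text
-0.0036 0.0009 0.0074 -0.0028 -0.0081 -0.0015
10.9 [ 0.4681 -0.3433  0.0105] [-0.734  0.266  1.563  0.006  1.307  1.093] [-1.32  9.04 15.01]
```

>>> play_rows(targets="0 0 -0.01 0 0 0 0;0 0 -0.03 0 0 0 -0.7;0 0 -0.06 0 0 0 -0.7;0 0 -0.1 0 0 0 -0.7;0 0 -0.14 0 0 0 -0.7;0 0 -0.14 0 0 0 -0.7;0 0 -0.14 0 0 0 -0.7;0 0 -0.14 0 0 0 -0.7")

```text
clock: 11.57
ee_pos: [0.4652, -0.3449, 0.1462]
tcp_rot: [3.113, -0.405, 0.007]
ft_force: [0.4, -0.7, -0.8]
gripper_width: 0.0797
```

```bash
python3 look.py wrist 10
python3 - <<'E'
from h import *
f=np.load('wrist_10.npz');W=world('wrist',f['d'],pose=(f['pos'],f['rot']))
m=(W[...,2]>.004)&(W[...,2]<.014)&(abs(W[...,0]-.466)<.1)&(abs(W[...,1]+.342)<.09)
P=W[m];print(len(P),P[:,2].mean(),cv2.minAreaRect(P[:,:2].astype(np.float32)*1000))
m=(abs(W[...,2])<.004); print('bench z',W[m][:,2].mean())
E
python3 plan.py .4645 -.3433 .03 -104.7
```

```text
11.5667 [ 0.4652 -0.3449  0.1462] [ 3.113 -0.405  0.007] [-7.360e-01  1.670e-01  1.400e+00  1.000e-03  1.570e+00  1.093e+00] 0.07967578847190886
7277 0.008126495144711856 ((462.99835205078125, -348.39794921875), (50.091224670410156, 139.64764404296875), 74.94928741455078)
bench z 9.62377129259795e-05
-0.0007 -0.0010 0.1148 0.0000 -0.0022 -0.0022
11.6167 [ 0.4647 -0.3444  0.1448] [-7.360e-01  1.680e-01  1.402e+00  1.000e-03  1.571e+00  1.093e+00] [-0.55  0.37 -0.63]
```

View pics/wrist_10.png

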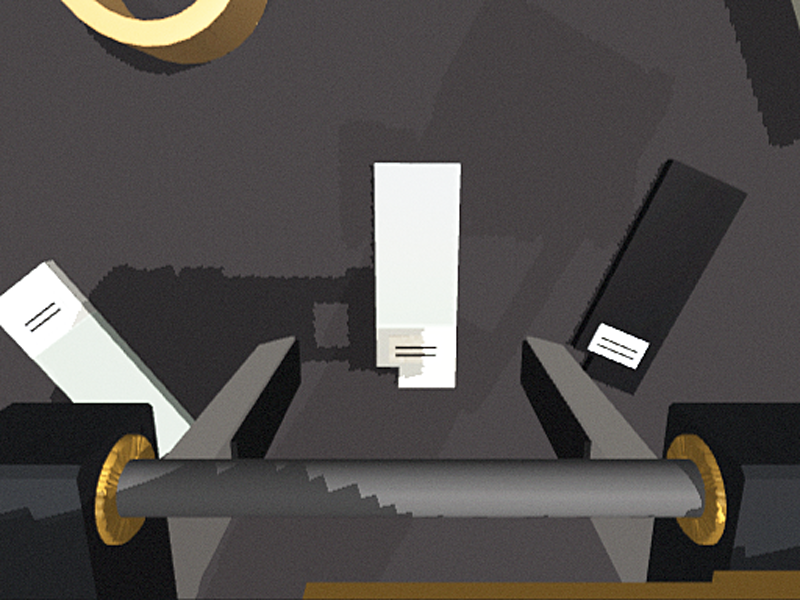

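```bash
python3 plan.py .463 -.3478 .025 -105
```

```text
-0.0010 0.0037 0.1198 0.0000 -0.0022 0.0030
11.6167 [ 0.4647 -0.3444  0.1448] [-7.360e-01  1.680e-01  1.402e+00  1.000e-03  1.571e+00  1.093e+00] [-0.55  0.37 -0.63]
```

>>> play_rows(targets="-0.001 0.0037 0.03 0 0 0.003 -0.7;-0.001 0.0037 0.06 0 0 0.003 -0.7;-0.001 0.0037 0.09 0 0 0.003 -0.7;-0.001 0.0037 0.11 0 0 0.003 -0.7;-0.001 0.0037 0.12 0 0 0.003 -0.7;-0.001 0.0037 0.12 0 0 0.003 -0.7;-0.001 0.0037 0.12 0 0 0.003 -0.7;-0.001 0.0037 0.12 0 0 0.003 -0.7;-0.001 0.0037 0.12 0 0 0.003 -0.7")

```text
clock: 12.37
ee_pos: [0.4652, -0.3494, 0.0284]
tcp_rot: [3.111, -0.409, 0.012]
ft_force: [0.6, 0.2, 0.4]
gripper_width: 0.0798
```

```bash
python3 plan.py .463 -.3478 .001 -105
```

```text
-0.0027 -0.0011 0.0273 0.0027 -0.0079 0.0003
12.3667 [ 0.4652 -0.3494  0.0284] [-7.420e-01  2.500e-01  1.544e+00  1.000e-03  1.340e+00  1.090e+00] [0.57 0.19 0.4 ]
```

>>> play_rows(targets="-0.001 0 0.012 0 0 0 -0.7;-0.001 0 0.02 0 0 0 -0.7;-0.001 0 0.02 0 0 0 -0.7;-0.001 0 0.02 0 0 0 -0.7;-0.001 0 0.02 0 0 0 -0.7;-0.001 0 0.02 0 0 0 -0.7")

```text
clock: 12.87
ee_pos: [0.4634, -0.3484, 0.0066]
tcp_rot: [3.113, -0.409, 0.008]
ft_force: [0.0, 0.0, -0.5]
gripper_width: 0.0799
```

```bash
python3 plan.py .463 -.3478 .001 -105
```

```text
-0.0005 -0.0005 0.0056 0.0013 -0.0051 0.0003
12.8667 [ 0.4634 -0.3484  0.0066] [-7.430e-01  2.690e-01  1.567e+00  1.000e-03  1.300e+00  1.089e+00] [ 0.01  0.03 -0.48]
```

>>> play_rows(targets="0 0 0 0 0 0 -0.7;0 0 0 0 0 0 -0.7")

```text
clock: 13.03
ee_pos: [0.4634, -0.3484, 0.0067]
tcp_rot: [3.113, -0.409, 0.008]
ft_force: [-0.0, 0.6, -0.8]
gripper_width: 0.0796
```

```bash
python3 plan.py .463 -.3478 .001 -105
```

```text
-0.0006 -0.0005 0.0057 0.0014 -0.0053 0.0003
13.0333 [ 0.4634 -0.3484  0.0067] [-7.430e-01  2.690e-01  1.567e+00  1.000e-03  1.300e+00  1.089e+00] [-0.01  0.6  -0.8 ]
```

>>> play_rows(targets="-0.0005 -0.0005 0.003 0 -0.005 0 -0.7;-0.0005 -0.0005 0.005 0 -0.005 0 -0.7;-0.0005 -0.0005 0.005 0 -0.005 0 -0.7;-0.0005 -0.0005 0.005 0 -0.005 0 -0.7")

```text
clock: 13.37
ee_pos: [0.4627, -0.3474, 0.001]
tcp_rot: [3.114, -0.41, -0.002]
ft_force: [-1.2, -0.5, 0.6]
gripper_width: 0.0801
```

```bash
python3 plan.py .463 -.3478 .001 -105
```

```text
0.0004 0.0003 -0.0000 0.0007 0.0010 0.0003
13.3667 [ 0.4627 -0.3474  0.001 ] [-7.410e-01  2.760e-01  1.570e+00 -1.000e-03  1.296e+00  1.091e+00] [-1.24 -0.49  0.56]
```

Level and at 1 mm; now close.

>>> play_rows(targets="0 0 0 0 0 0 0;0 0 0 0 0 0 0;0 0 0 0 0 0 0;0 0 0 0 0 0 0.1;0 0 0 0 0 0 0.2;0 0 0 0 0 0 0.3;0 0 0 0 0 0 0.3;0 0 0 0 0 0 0.3", grip_force=15)

```text
clock: 14.03
ee_pos: [0.4629, -0.3477, 0.0014]
tcp_rot: [3.114, -0.41, -0.001]
ft_force: [-0.5, -0.5, 0.3]
gripper_width: 0.0496
```

```bash
python3 plan.py .463 -.3478 .001 -105
```

```text
0.0001 0.0001 0.0004 0.0011 0.0002 0.0002
14.0333 [ 0.4629 -0.3477  0.0014] [-7.410e-01  2.760e-01  1.570e+00 -1.000e-03  1.296e+00  1.091e+00] [-0.55 -0.5   0.3 ]
```

>>> play_rows(targets="0 0 0 0 0 0 1;0 0 0 0 0 0 1;0 0 0 0 0 0 1;0 0 -0.005 0 0 0 1;0 0 -0.02 0 0 0 1;0 0 -0.05 0 0 0 1;0 0 -0.1 0 0 0 1;0 0 -0.12 0 0 0 1;0 0 -0.12 0 0 0 1;0 0 -0.12 0 0 0 1", grip_force=20)

```text
clock: 14.87
ee_pos: [0.4641, -0.3485, 0.1243]
tcp_rot: [3.111, -0.409, 0.007]
ft_force: [-0.1, 0.4, -0.9]
gripper_width: 0.0495
```

```bash
python3 look.py wrist 11; python3 look.py side 11
python3 - <<'E'
from h import *
f=np.load('wrist_11.npz');W=world('wrist',f['d'],pose=(f['pos'],f['rot']))
z0=f['pos'][2]
m=(W[...,2]>z0-.03)&(W[...,2]<z0+.03)&(np.hypot(W[...,0]-f['pos'][0],W[...,1]-f['pos'][1])<.085)&(cv2.cvtColor(f['p'],cv2.COLOR_RGB2HSV)[...,2]>150)
P=W[m];print(len(P),P[:,2].mean()-z0,cv2.minAreaRect(P[:,:2].astype(np.float32)*1000),np.linalg.lstsq(np.c_[P[:,:2]-P[:,:2].mean(0),np.ones(len(P))],P[:,2],rcond=None)[0])
E
```

```text
14.8667 [ 0.4641 -0.3485  0.1243] [ 3.111 -0.409  0.007] [-7.410e-01  1.790e-01  1.429e+00 -1.000e-03  1.527e+00  1.091e+00] 0.04950931800873919
14.9167 [ 0.4629 -0.3475  0.1217] [ 3.113 -0.409  0.   ] [-7.410e-01  1.810e-01  1.433e+00 -1.000e-03  1.527e+00  1.091e+00] 0.04953772672764033
18846 0.006679588675876841 ((464.0795593261719, -348.32379150390625), (50.27638244628906, 140.41766357421875), 75.03451538085938) [ 0.00338852 -0.00459615  0.13101279]
```

View pics/wrist_11.png

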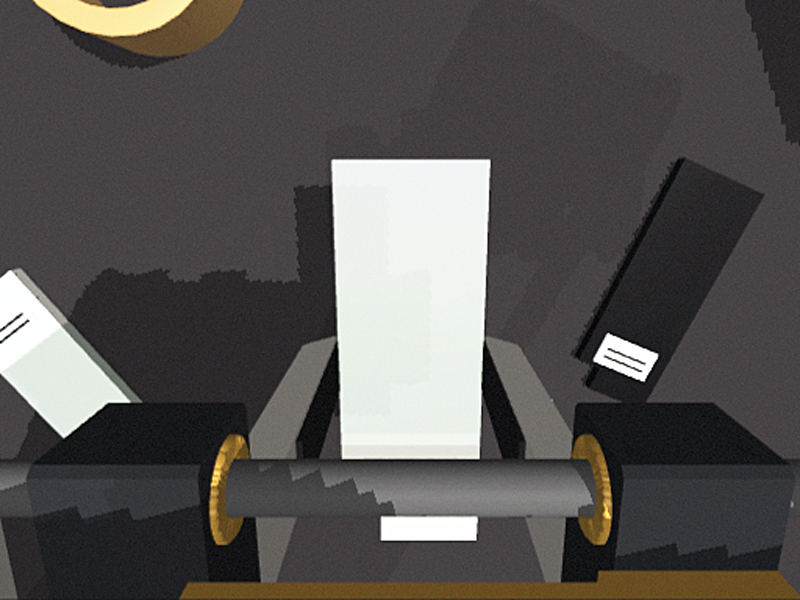

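View pics/side_11.png

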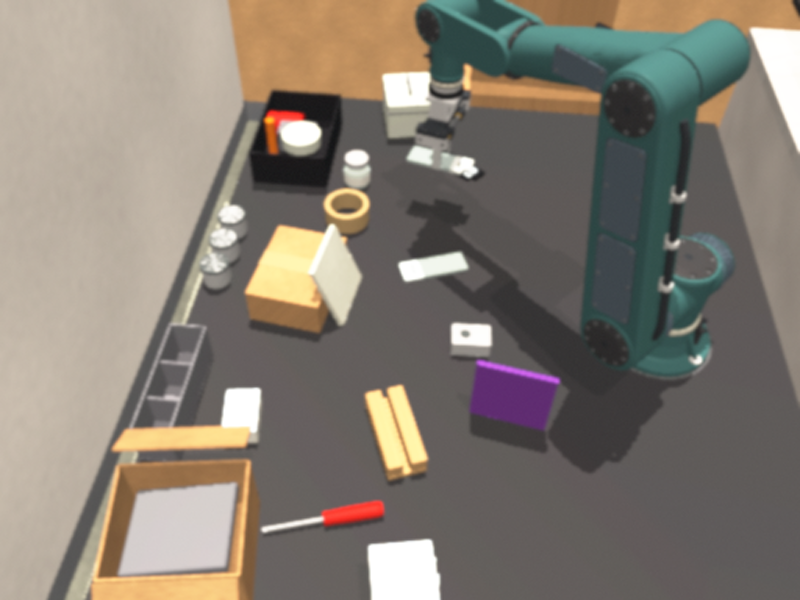

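```bash
python3 plan.py .43 -.17 .20 -35
```

```text
-0.0771 -0.1625 -0.0798 -0.0016 0.0021 -1.2214
14.9667 [ 0.4622 -0.3469  0.12  ] [-7.410e-01  1.820e-01  1.435e+00 -1.000e-03  1.527e+00  1.091e+00] [ 0.33  0.36 -0.78]
```

>>> play_rows(targets="-0.01 -0.02 -0.08 0 0 -0.12 1;-0.02 -0.04 -0.08 0 0 -0.24 1;-0.03 -0.06 -0.08 0 0 -0.36 1;-0.04 -0.08 -0.08 0 0 -0.48 1;-0.048 -0.1 -0.08 0 0 -0.6 1;-0.056 -0.12 -0.08 0 0 -0.72 1;-0.064 -0.14 -0.08 0 0 -0.84 1;-0.072 -0.155 -0.08 0 0 -0.96 1;-0.077 -0.162 -0.08 0 0 -1.08 1;-0.077 -0.162 -0.08 0 0 -1.22 1")

```text
clock: 15.8
ee_pos: [0.429, -0.1686, 0.1987]
tcp_rot: [-2.789, -1.437, 0.005]
ft_force: [-0.1, -0.5, -0.0]
gripper_width: 0.0495
```

```bash
python3 plan.py .43 -.02 .18 32
```

```text
0.1217 -0.0853 0.0190 -0.0054 -0.0022 -1.1776
15.8 [ 0.429  -0.1686  0.1987] [-0.497 -0.107  1.577 -0.     1.677  0.122] [-0.08 -0.55 -0.  ]
```

>>> play_rows(targets="0.014 -0.01 0 0 0 -0.12 1;0.028 -0.02 0 0 0 -0.24 1;0.042 -0.03 0 0 0 -0.36 1;0.056 -0.04 0.005 0 0 -0.48 1;0.07 -0.05 0.01 0 0 -0.6 1;0.084 -0.06 0.015 0 0 -0.72 1;0.1 -0.07 0.019 0 0 -0.84 1;0.115 -0.08 0.019 0 0 -0.96 1;0.122 -0.085 0.019 0 0 -1.08 1;0.122 -0.085 0.019 0 0 -1.18 1")

```text
clock: 16.63
ee_pos: [0.4318, -0.0204, 0.1792]
tcp_rot: [-1.517, -2.744, 0.003]
ft_force: [-0.2, 0.4, -0.6]
gripper_width: 0.0499
```

```bash
python3 plan.py .46 .005 .15 81.9
```

```text
0.0063 0.0375 0.0291 -0.0026 -0.0058 -0.8685
16.6333 [ 0.4318 -0.0204  0.1792] [-0.178 -0.168  1.668 -0.     1.647 -0.739] [-0.23  0.4  -0.59]
```

>>> play_rows(targets="0.001 0.005 0.004 0 0 -0.12 1;0.002 0.01 0.008 0 0 -0.24 1;0.003 0.015 0.012 0 0 -0.36 1;0.004 0.02 0.018 0 0 -0.48 1;0.005 0.027 0.024 0 0 -0.6 1;0.006 0.033 0.029 0 0 -0.72 1;0.006 0.037 0.029 0 0 -0.84 1;0.006 0.037 0.029 0 0 -0.868 1;0.006 0.037 0.029 0 0 -0.868 1")

```text
clock: 17.38
ee_pos: [0.4602, 0.0025, 0.1502]
tcp_rot: [-0.234, -3.127, 0.001]
ft_force: [0.3, -0.1, -1.0]
gripper_width: 0.0498
```

```bash
python3 plan.py .51 -.0025 .08 81.9; python3 look.py wrist 12
```

```text
-0.0504 0.0026 0.0699 -0.0011 -0.0061 -0.0080
17.3833 [0.4602 0.0025 0.1502] [-1.170e-01 -9.200e-02  1.659e+00 -1.000e-03  1.581e+00 -1.539e+00] [ 0.27 -0.09 -0.98]
17.3833 [0.4602 0.0025 0.1502] [-2.340e-01 -3.127e+00  1.000e-03] [-1.170e-01 -9.200e-02  1.659e+00 -1.000e-03  1.581e+00 -1.539e+00] 0.04979780314652333
```

View pics/wrist_12.png

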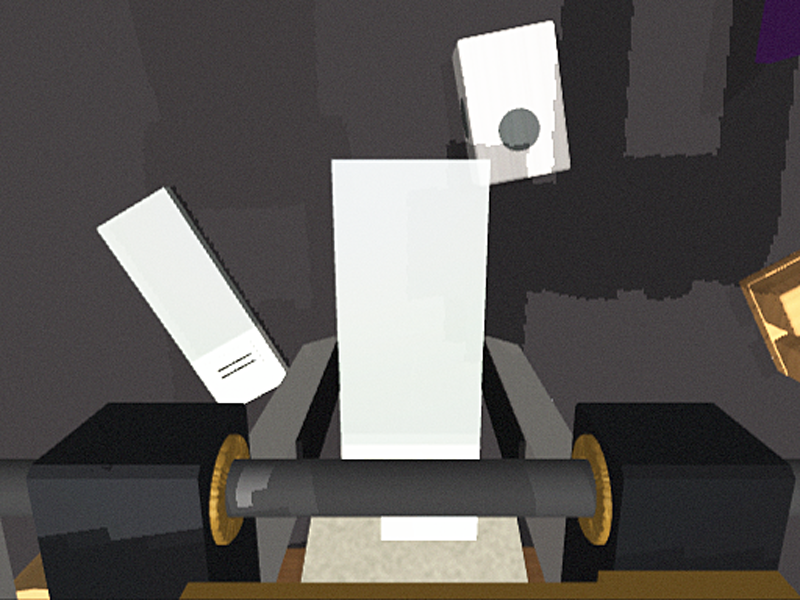

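>>> play_rows(targets="-0.02 0.001 0.02 0 -0.003 -0.008 1;-0.04 0.002 0.04 0 -0.006 -0.008 1;-0.05 0.0025 0.06 0 -0.006 -0.008 1;-0.05 0.0025 0.07 0 -0.006 -0.008 1;-0.05 0.0025 0.07 0 -0.006 -0.008 1;-0.05 0.0025 0.07 0 -0.006 -0.008 1;-0.05 0.0025 0.07 0 -0.006 -0.008 1")

```text
clock: 18.02
ee_pos: [0.5113, -0.003, 0.084]
tcp_rot: [0.223, 3.127, -0.002]
ft_force: [0.4, 0.2, -0.4]
gripper_width: 0.0495
```

```bash
python3 plan.py .5273 -.005 .072 81.9
```

```text
-0.0161 0.0003 0.0121 -0.0010 0.0065 -0.0011
18.0167 [ 0.5113 -0.003   0.084 ] [-1.160e-01  5.300e-02  1.651e+00 -1.000e-03  1.431e+00 -1.544e+00] [ 0.35  0.23 -0.43]
```

>>> play_rows(targets="-0.008 0 0.006 0 0 -0.001 1;-0.016 0 0.012 0 0.003 -0.001 1;-0.016 0 0.012 0 0.003 -0.001 1;-0.016 0 0.012 0 0.003 -0.001 1;-0.016 0 0.012 0 0.003 -0.001 1;-0.016 0 0.012 0 0.003 -0.001 1;-0.016 0 0.012 0 0.003 -0.001 1;-0.016 0 0.012 0 0.003 -0.001 1")

```text
clock: 18.68
ee_pos: [0.5273, -0.0052, 0.0713]
tcp_rot: [0.221, 3.131, -0.002]
ft_force: [-0.4, 0.6, 0.2]
gripper_width: 0.0498
```

```bash
python3 plan.py .5273 -.005 .072 81.9; python3 look.py side 13; python3 look.py wrist 13; python3 look.py top 13
```

```text
-0.0000 0.0002 -0.0007 -0.0010 0.0028 0.0002
18.6833 [ 0.5273 -0.0052  0.0713] [-1.170e-01  1.010e-01  1.626e+00 -1.000e-03  1.411e+00 -1.546e+00] [-0.39  0.6   0.17]
18.6833 [ 0.5273 -0.0052  0.0713] [ 2.210e-01  3.131e+00 -2.000e-03] [-1.170e-01  1.010e-01  1.626e+00 -1.000e-03  1.411e+00 -1.546e+00] 0.04980501453205372
18.7333 [ 0.5273 -0.0052  0.0713] [ 2.210e-01  3.131e+00 -2.000e-03] [-1.170e-01  1.010e-01  1.626e+00 -1.000e-03  1.411e+00 -1.546e+00] 0.0495390605211107
18.7833 [ 0.5273 -0.0052  0.0713] [ 2.210e-01  3.131e+00 -2.000e-03] [-1.170e-01  1.010e-01  1.626e+00 -1.000e-03  1.411e+00 -1.546e+00] 0.04940446641671991
```

View pics/side_13.png

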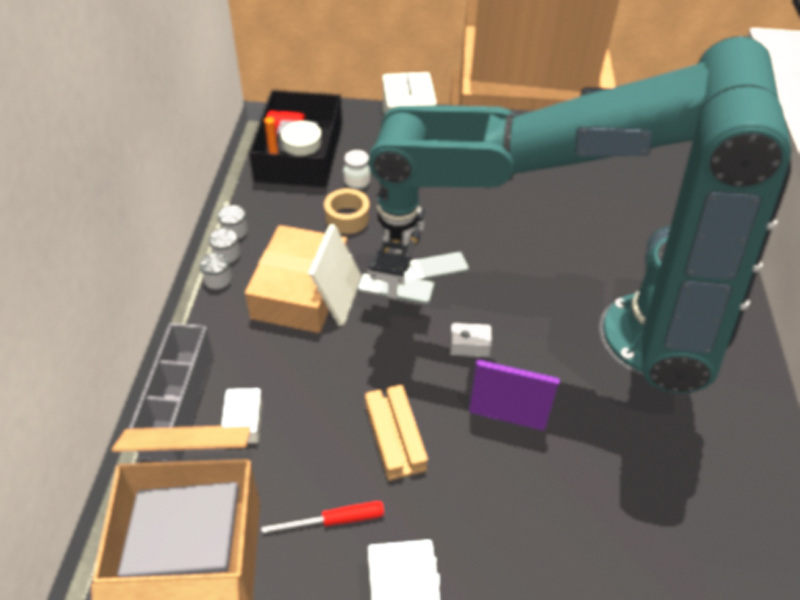

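View pics/wrist_13.png

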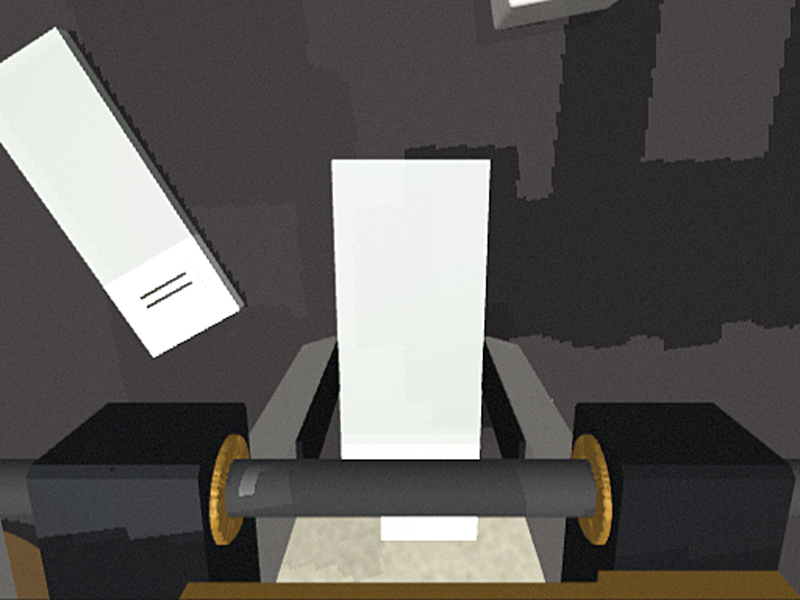

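View pics/top_13.png

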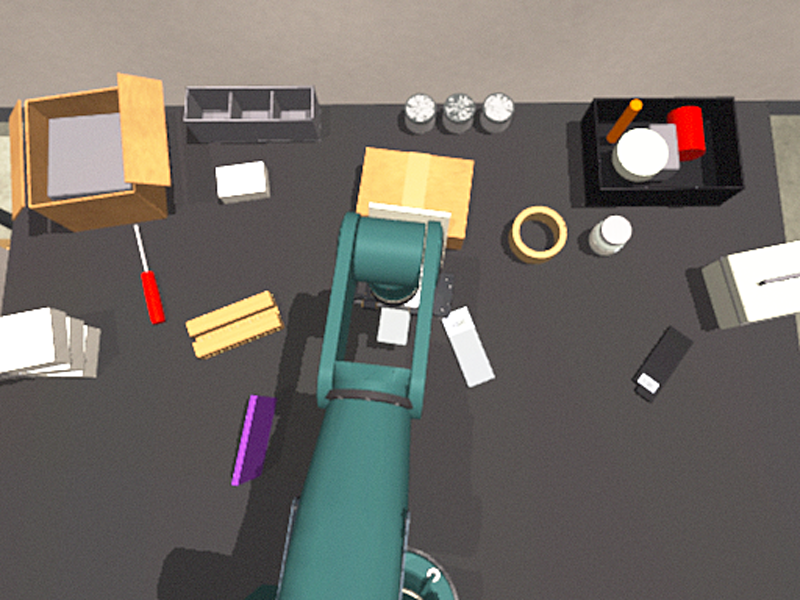

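```bash
python3 - <<'E'
from h import *
F=np.array([.6592,-.0258]); ph=np.radians(-8.1); n=np.array([np.cos(ph),np.sin(ph)]); t=np.array([-n[1],n[0]])
f=np.load('wrist_13.npz');ww=world('wrist',f['d'],pose=(f['pos'],f['rot']))
g=np.load('side_13.npz');ws=world('side',g['d'])
for nm,W in (('wrist',ww),('side',ws)):
    A=(W[...,:2]-F)@n;B=(W[...,:2]-F)@t;Z=W[...,2]
    k=(A>-.215)&(A<-.05)&(abs(B)<.032)&(Z>.066)&(Z<.085)
    print(nm,'plate',k.sum(),'n',A[k].min(),A[k].max(),'z',np.median(Z[k]),'b mid',(B[k].min()+B[k].max())/2)
    c=np.linalg.lstsq(np.c_[A[k],B[k],np.ones(k.sum())],Z[k],rcond=None)[0]; print('slopes deg',np.degrees(c[:2]))
    k=(A>-.05)&(A<.03)&(abs(B)<.06)&(Z>.012)&(Z<.125)&(A<(Z-.08)*.4+.005)
    if k.sum()>20:
        c=np.linalg.lstsq(np.c_[Z[k],B[k],np.ones(k.sum())],A[k],rcond=None)[0]; print('board tilt',np.degrees(np.arctan(c[0])),'n at .075',c[0]*.075+c[2],k.sum(),Z[k].min(),Z[k].max())
a=np.load('top0.npz')['p'].astype(int);b=np.load('top_13.npz')['p'].astype(int)
for nm,(x,y,w,h) in dict(screw=(80,140,30,70),small=(135,98,40,35),tape=(323,130,42,40),jar=(375,135,32,30),blank=(290,195,28,55)).items():
    print(nm,abs(a-b)[y:y+h,x:x+w].mean())
E
```

```text
wrist plate 19156 n -0.20310878961669446 -0.06262485250885945 z 0.0778952956666813 b mid 9.364871290412288e-05
slopes deg [ 0.16680056 -0.19487498]
board tilt 21.26699277337335 n at .075 -0.01307710095270706 5618 0.02397250222736915 0.054618473610854174
side plate 415 n -0.20548645011571726 -0.06450896042277865 z 0.07725765593311362 b mid 0.0019289356482845108
slopes deg [ 0.12508975 -1.83353051]
board tilt 21.631028324204905 n at .075 -0.014183017331508 694 0.012053310711130798 0.12494509314259696
screw 3.1634920634920634
small 1.766904761904762
tape 2.8779761904761907
jar 2.209375
blank 2.5056277056277056
```

Gap 49.5–50 mm, plate level within 0.2° (wrist), board about 21.4°, others unmoved. Handing in.

```bash
python3 -c "
from station import arm
print(arm.finish_job())"
```

```text
the job is handed in; nothing more can be done
None
```

The board is leaning against the carton and the notched plate is held in front of it. The job was handed in at about 18.8 s of the 58 s allowed.

- **Board:** taken from the stand, set against the carton's front and released. It leans about 21–21.6° from upright and sits within about 2–3 mm of the front's middle.
- **Plate:** held label up in the gripper, with its notched frosted end pointing at the board's middle. Its upper face is about 78 mm above the bench, and the tip is about 50 mm from the board.
- **Level:** the wrist camera showed the plate level within 0.2°. The side camera read 1.8° across its width from far fewer points, so I trusted the wrist reading.
- **First grasp slipped:** my first try at the plate was a few millimetres too high, and the fingers rode onto its top with about 15 N of force. This nudged it about 5 mm; I measured it again and the second grasp held.
- **Other objects:** comparing top pictures from start and end, the blank plate, tape roll, jar, small box and screwdriver showed no change. I did not compare the metal box this way, but it looked the same in the last pictures.

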